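Seat the rod rest beside the torch

ROBOT

A 6-joint arm with a two-finger parallel gripper is mounted at the origin on the work surface. World frame = base frame: x ahead of the robot, y to its left, z up, the work surface at z = 0. Lengths are in m, angles in rad, forces in N, time in s.
With the tool pointing down it reaches from about 0.35 to 0.775 m from the base axis. Payload 7.3 kg.
Tool frame: the origin (TCP) lies midway between the tips of the shut fingers; the grasp point (between the pads) lies 19 mm behind it (robot.grip_depth is the z of the grasp point in the tool frame, in m); z points along the fingers, y is the line along which they close (so a half turn about z gives the same grasp; the last joint's range is limited). The gripper opens to 92 mm and grips with 3 to 60 N. Pads are 19 mm wide; open, the fingers measure 130 mm over their backs; the gripper's body (75 mm by 190 mm) begins 47 mm behind the grasp point.
Start: joints at [-1.47, 0.342, 1.524, -0, 1.275, -0.146], TCP at [0.128, -0.509, 0.227] pointing down, gripper open.
Joint ranges: [-2.53, 2.53], [-0.77, 2.02], [0.04, 2.7], [-1, 4.14], [0.28, 2.66], [-3.11, 3.11]. Speed limits (rad/s): [2.57, 2.57, 3.14, 3.14, 3.14, 3.14].

INTERFACE

Orientations are given as [roll, pitch, yaw] about the fixed x, y, z axes, in that order (R = Rz(yaw) Ry(pitch) Rx(roll)).
In Python, from cell import robot, viewer gives the robot as it stands.
- The arm moves only by the tool step_arm, never from a script. Its argument "increments" is a list of rows, each an object with "delta_pos": the shift along the tool's x, y, z in cm, a list of three; "dr": the turn, a rotation vector about the tool's x, y, z in degrees, a list of three; "fingers": the closure, from -1 (fully open) to 1 (shut), so that 0 is half open. In form: [{"delta_pos": [tx, ty, tz], "dr": [wx, wy, wz], "fingers": fingers}, ...]. A call has exactly 5 rows; each row is the pose to reach, as a shift and turn from the pose commanded when the call began, along the tool's axes at that moment; what a row does not reach only later rows make up. A row lasts 1/8 s, in which the tool goes at most 62.5 mm and 10.7 degrees, less where a joint would pass 70% of its speed; a pose out of reach is approached as far as the arm can. A call with a gripper value outside its range is refused whole. The fingers move at their own pace and stop on an object; "newtons" is the grip in N (left out, the last holds). Time passes only in rows, so rows that repeat a pose let the fingers close, or fill a call up. It gives the time, the measured TCP pose, the force, the opening and the grip force at its end, in the units of the state.
- robot.observe(): the state, without advancing time (a new reading comes with each control period).
- viewer.read_camera(name): name is "scene" or "top" or "wrist"; returns the picture (384x512x3 uint8, red, green, blue); there is no depth.
- viewer.camera_params(name): a dict with "K" (3x3 intrinsics, pixels), "T" (4x4, takes a point from camera to world coordinates). Camera axes: x right, y down, z forward; pixel columns grow to the right and rows downward; lengths in m; the calibration is good to about 2 mm. A picture is of the moment at which its call begins: read the wrist's pose just before it. camera_params takes no time and is no camera call; for the wrist camera it gives the pose at the moment of the call.
- robot.hand_in(): hands the job in; it is judged then, once.
The state is a dict: "time": time; "qpos": joint angles; "qvel": joint speeds; "joint_efforts": joint torques, N m; "tool_pos": TCP position; "tool_rot": TCP orientation; "contact_force": force on the tool from outside, world axes, zero at the start; "torque": the same for the moment, N m; "opening": finger opening in m; "grip_force": force on a finger pad.
Only numpy, scipy, OpenCV 4.12 (cv2) and the standard library are available. Lean on these libraries where they do the work, as an engineer would, in place of code of your own. Each camera call takes 0.05 s, during which the arm holds its last target. There are 200 camera calls.

TASK

The rod rest has been left standing on its edge on the bench. Tip it over onto its three ball feet on the bench and let go of it; then pick it up by its comb and set it down gently, without dropping it, on the base by the torch, so that the foot at the red dot sits in the red-ringed cone and the other two sit fully home in the groove and on the flat pad. Leave the jars and the graphite block where they are.

Things in the scene. Friction and masses are not known exactly. Their poses are not given: they have to be found in the camera images.
- rod_rest: Loose rod rest, 0.35 to 0.6 kg: aluminium plate 110 (x) by 90 (y) by 14 mm, z = 16 to 30 mm, on three ball feet, graphite comb on top. Origin: below the plate's centre in the plane of the feet's lowest points; +z from feet to comb. Starts standing on the plate's -x edge: +x up, +z (comb) roughly towards the robot, origin 55 mm up. On its feet on the bench its origin is at z = 0.
- comb (a point): Grasp point at the middle of the dark comb, 44 mm above the foot plane at the rest's x = y = 0, axes as the rest. The comb stands on the plate, 60 mm long along x, 14 mm wide along y, z = 30 to 58 mm; its lower 20 mm are solid, above that are five teeth of 6 mm with open notches between.
- top_edge (a point): Where to push: middle of the plate's +x edge on the comb side, rest's (55, 0, 30) mm, axes as the rest; 110 mm up at the start. Under 1 N towards the foot side (rest's -z, away from the robot) overbalances it once this edge has moved about 15 mm; it then falls onto its feet by itself. The plate is bare of comb from x = 30 to 55 mm.
- foot_cone (a point): Lowest point of the cone foot, a steel ball of 14 mm diameter on an 8 mm stalk, rest's (-33, 0, 0) mm, axes as the rest. A red dot on the plate's top face, at x = -45 mm, marks the edge it is next to.
- foot_groove (a point): Lowest point of the groove foot, a like ball, rest's (33, 30, 0) mm, axes as the rest.
- foot_flat (a point): Lowest point of the flat foot, a like ball, rest's (33, -30, 0) mm, axes as the rest.
- base: Dark steel base slab, fixed to the bench, 116 (x) by 96 (y) by 12 mm, carrying three brass seats; origin at the centre of its underside, z up. When home, the rod rest lies with its x, y axes along the base's and its origin 15 mm above the base's origin. The seats, with 55 degree walls where they slope, catch a ball up to about 6 mm off.
- seat_cone (a point): Where the cone foot's lowest point lies when home: in the brass cone with a red ring, 24 mm wide at its mouth, mouth 12 mm above this point; (-33, 0, 15) mm in the base's frame, axes as the base.
- seat_groove (a point): Where the groove foot's lowest point lies when home: at the middle of a V groove 36 mm long that points at the cone, mouth 24 mm wide and 12 mm above this point; (33, 30, 15) mm in the base's frame, axes as the base.
- seat_flat (a point): Where the flat foot's lowest point lies when home: on the top of a flat round pad of 28 mm diameter; (33, -30, 15) mm in the base's frame, axes as the base.
- torch: Bench torch, fixed about 165 mm beyond the base (base's +x), brass barrel on a foot, about 125 mm tall; origin at the centre of the foot's underside. An obstacle, not to be handled.
- glass_jar: Closed glass jar, 60 mm diameter, 80 mm tall, origin at the centre of its underside; bystander.
- white_pot: White plastic pot, 80 mm diameter, 100 mm tall, origin at the centre of its underside; bystander.
- graphite_block: Flat dark graphite block 110 by 50 by 14 mm, origin at the centre of its underside; bystander.
Mind the look-alikes: they are no part of the job. Leave any blue, green or pink look-alike of the rod_rest alone.

How it is judged:
By the outcome, as a careful person would: the job done as asked, in the order asked, and still so for the second after the job is handed in, with the robot touching nothing.
It also fails if it takes over 56 s, if anything falls off the work surface, if the arm or the gripper's body presses on something with over 40 N, if the wrist force passes 120 N, or if a joint passes its speed limit or range.

## Working session

There is one attempt and no reset: what is moved stays moved. The work goes in short steps, Python scripts to look and compute and a tool call to move; the robot and the scene stay as the last step left them, time stands still between calls to the robot, and variables do not carry over. Pictures are saved under pics/ and viewed, at most 10 in all, crops included, and the job is handed in when it is done.

Besides the shell and the picture viewer there is one more tool, called after "Emit:" as name(argument=value, ...), one argument or row to a line, values as JSON. step_arm: Moves the arm, as the interface text tells. Its arguments: {"type":"object","properties":{"increments":{"type":"array"},"newtons":{"type":"number"}},"required":["increments"]}

```bash
ls; mkdir -p pics; python3 - <<'E'
from cell import robot, viewer
import cv2
for n in ["scene","top"]:
    im=viewer.read_camera(n); cv2.imwrite(f"pics/{n}0.png",cv2.resize(im[:,:,::-1],(800,600),interpolation=cv2.INTER_CUBIC))
    p=viewer.camera_params(n); print(n,p["K"].round(1).tolist(),p["T"].round(3).tolist())
print(robot.observe(), robot.grip_depth)
E
```

```text
pics
scene [[357.9, 0.0, 260.3], [0.0, 357.9, 189.8], [0.0, 0.0, 1.0]] [[-0.244, 0.71, -0.661, 1.226], [0.97, 0.187, -0.157, 0.192], [0.012, -0.679, -0.734, 0.906], [0.0, 0.0, 0.0, 1.0]]
top [[364.0, 0.0, 255.9], [0.0, 364.0, 187.7], [0.0, 0.0, 1.0]] [[0.016, -0.996, 0.083, 0.439], [-1.0, -0.015, 0.018, -0.006], [-0.016, -0.084, -0.996, 1.02], [0.0, 0.0, 0.0, 1.0]]
{'time': 0.1, 'qpos': array([-1.46999613e+00,  3.42654113e-01,  1.52490084e+00, -3.47332948e-05,
        1.27540118e+00, -1.46014694e-01]), 'qvel': array([-0.00056881, -0.00043244, -0.0029047 , -0.00063293, -0.00093359,
       -0.00196424]), 'joint_efforts': array([ 2.01208502e-03, -4.32004738e+01, -2.44696355e+01,  7.19288900e-02,
        5.26233972e-02, -5.59452951e-05]), 'tool_pos': array([ 0.12823379, -0.50873152,  0.22612112]), 'tool_rot': array([-3.14023885e+00, -1.65519432e-04,  2.46824916e-01]), 'contact_force': array([-0.70224754,  0.0267284 , -0.34134383]), 'torque': array([-0.01675742, -0.00284515, -0.01194715]), 'grip_force': 0.0, 'opening': 0.091899394156959} -0.0188
```

View pics/scene0.png

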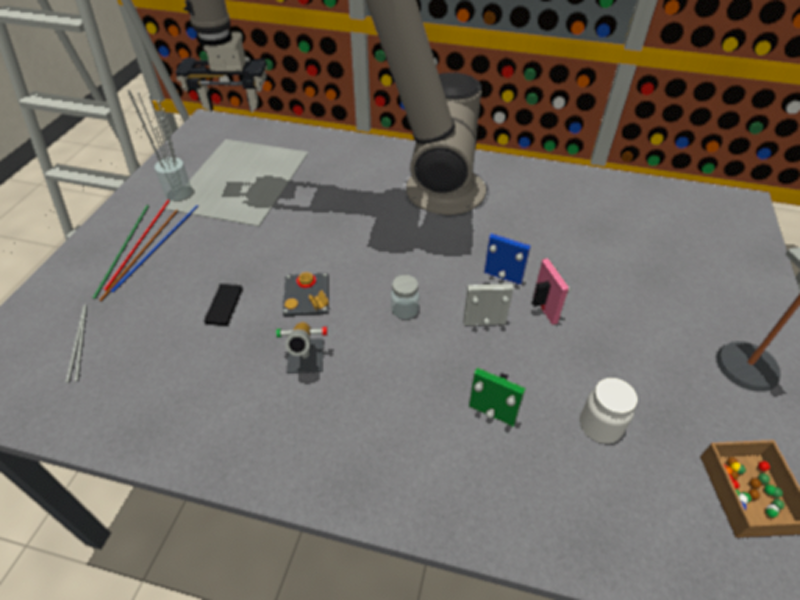

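View pics/top0.png

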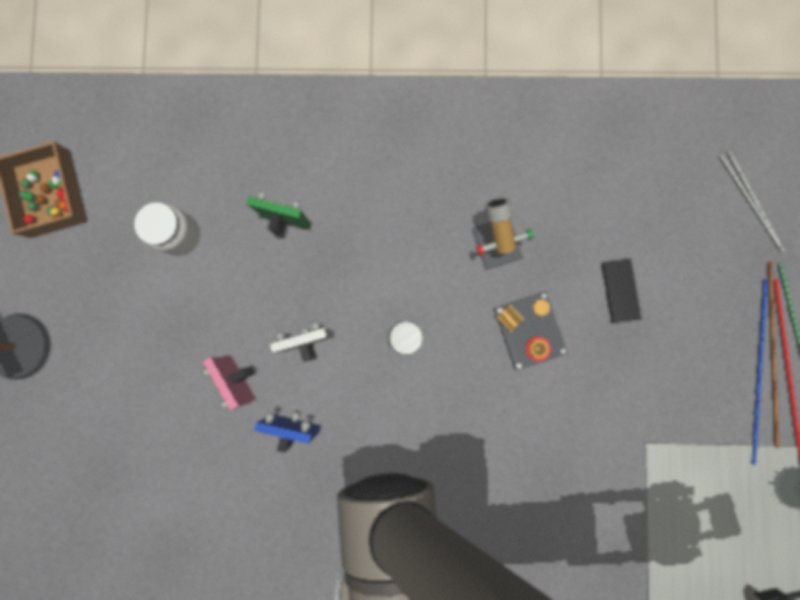

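Candidates in the top view (800x600): silver (300,340), blue (287,427), pink (230,382) and green (280,212). The rod rest is the plain silver one. The base is at (530,330), with the red-ringed cone at (538,348), the groove at (511,318) and the pad at (541,308). A close crop will check the choice.

```bash
python3 - <<'E'
from cell import robot, viewer
import cv2, numpy as np
im=viewer.read_camera("top")[:,:,::-1]
# crop A: cols160-220 rows 200-245 ; crop B cols 310-370 rows 180-240
A=cv2.resize(im[192:244,160:224],(400*2,650),interpolation=cv2.INTER_CUBIC)
a=cv2.resize(im[195:240,160:220],None,fx=6.5,fy=6.5,interpolation=cv2.INTER_CUBIC)
b=cv2.resize(im[185:240,311:371],None,fx=6.5,fy=6.5,interpolation=cv2.INTER_CUBIC)
h=max(a.shape[0],b.shape[0]); pad=lambda x:cv2.copyMakeBorder(x,0,h-x.shape[0],0,10,cv2.BORDER_CONSTANT)
cv2.imwrite("pics/crop1.png",np.hstack([pad(a),pad(b)]))
E
```

```text
(no output)
```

View pics/crop1.png

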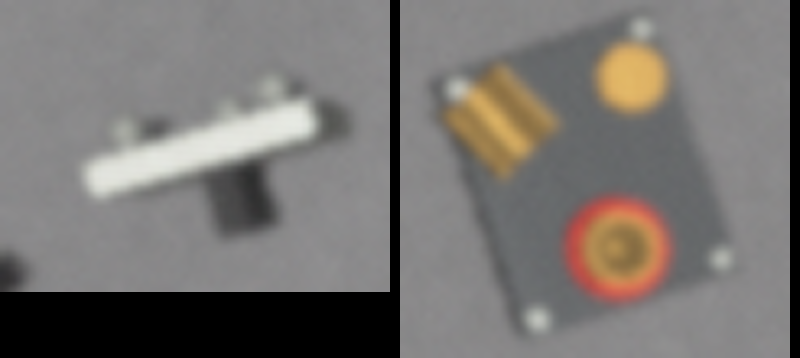

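```bash
cat > h.py <<'E'
import numpy as np
from cell import robot, viewer
from scipy.spatial.transform import Rotation as R
def ray(name,u,v,z,p=None):
    p=p or viewer.camera_params(name); K,T=p["K"],p["T"]
    d=T[:3,:3]@np.linalg.solve(K,[u,v,1]); o=T[:3,3]
    return o+d*(z-o[2])/d[2]
def proj(name,P,p=None):
    p=p or viewer.camera_params(name); K,T=p["K"],p["T"]
    c=(np.atleast_2d(P)-T[:3,3])@T[:3,:3]; q=c@K.T; return q[:,:2]/q[:,2:]
def fitpose(local,world):
    l,w=np.array(local)[:,:2],np.array(world)[:,:2]
    lc,wc=l.mean(0),w.mean(0); a,b=l-lc,w-wc
    yaw=np.arctan2((a[:,0]*b[:,1]-a[:,1]*b[:,0]).sum(),(a*b).sum())
    r=np.array([[np.cos(yaw),-np.sin(yaw)],[np.sin(yaw),np.cos(yaw)]])
    t=wc-r@lc; return t,yaw,np.abs(l@r.T+t-w).max()
def delta(pos,rpy):
    "needed shift in tool axes (cm) and rotvec (deg) from the measured pose"
    s=robot.observe(); Rt=R.from_euler('xyz',s["tool_rot"])
    return (Rt.inv().apply(np.array(pos)-s["tool_pos"])*100).round(2),np.degrees((Rt.inv()*R.from_euler('xyz',rpy)).as_rotvec()).round(1)
E
python3 - <<'E'
from h import *
c=lambda x,y,c0,r0:(c0+(x+.5)/6.5-.5,r0+(y+.5)/6.5-.5)
w=[ray("top",*c(x,y,160,195),.11) for x,y in [(97,197),(317,137),(83,165),(305,98)]]
print(np.round(w,4)); e=w[1]-w[0]; print("len",np.linalg.norm(e),"yaw of edge",np.degrees(np.arctan2(e[1],e[0])), "thick",np.linalg.norm(w[2]-w[0]),"topedge",(w[0]+w[1])/2)
b=[ray("top",*c(x-400,y,311,185),z) for x,y,z in [(620,247,.027),(632,77,.015),(502,122,.027)]]
print(np.round(b,4)); t,y,err=fitpose([(-33,0),(33,-30),(33,30)],np.array(b)*1000); print(t,np.degrees(y),err)
E
```

```text
[[0.4194 0.2115 0.11  ]
 [0.4438 0.1274 0.11  ]
 [0.4316 0.2173 0.11  ]
 [0.4587 0.1325 0.11  ]]
len 0.0875018481903903 yaw of edge -73.84031127631755 thick 0.013475772957892563 topedge [0.43159507 0.16945196 0.11      ]
[[ 0.4315 -0.2297  0.027 ]
 [ 0.5032 -0.2378  0.015 ]
 [ 0.4828 -0.1808  0.027 ]]
[ 462.1027667  -219.66007117] 18.929573748936406 0.8146230781070471
```

```bash
python3 - <<'E'
from h import *
for P in [(.40,-.22,.227),(.403,.161,.20),(.403,.161,.101)]: print(delta(P,[np.pi,0,np.radians(16.2)]))
E
```

```text
(array([ 33.41, -21.36,  -0.05]), array([-0.1, -0. , -2.1]))
(array([ 43.01, -58.23,   2.7 ]), array([-0.1, -0. , -2.1]))
(array([ 43.01, -58.22,  12.6 ]), array([-0.1, -0. , -2.1]))
```

Emit:
step_arm(
  increments=[
    {"delta_pos": [5,-3.3,0],"dr": [0,0,-0.5],"fingers": 1},
    {"delta_pos": [10,-6.5,0],"dr": [0,0,-1],"fingers": 1},
    {"delta_pos": [15,-9.8,0],"dr": [0,0,-1.5],"fingers": 1},
    {"delta_pos": [20,-13,0],"dr": [0,0,-2.1],"fingers": 1},
    {"delta_pos": [25,-16.3,0],"dr": [0,0,-2.1],"fingers": 1},
  ],
  newtons=20,
)

```text
time: 0.78
tool_pos: [0.3319, -0.2884, 0.2267]
tool_rot: [3.141, -0.0, 0.283]
contact_force: [1.3, -0.7, -0.2]
opening: 0.0465
grip_force: 0.0
```

```bash
python3 - <<'E'
from h import *
for P in [(.403,-.20,.227),(.403,.161,.20),(.403,.161,.101)]: print(delta(P,[np.pi,0,np.radians(16.2)]))
E
```

```text
(array([ 9.3 , -6.5 , -0.03]), array([ 0., -0.,  0.]))
(array([ 19.38, -41.17,   2.66]), array([ 0., -0.,  0.]))
(array([ 19.38, -41.17,  12.56]), array([ 0., -0.,  0.]))
```

Emit:
step_arm(
  increments=[
    {"delta_pos": [4.5,-4,0],"dr": [0,0,0],"fingers": 1},
    {"delta_pos": [9,-8,0],"dr": [0,0,0],"fingers": 1},
    {"delta_pos": [11,-13.5,0],"dr": [0,0,0],"fingers": 1},
    {"delta_pos": [13,-19,0],"dr": [0,0,0],"fingers": 1},
    {"delta_pos": [14.5,-24.5,0],"dr": [0,0,0],"fingers": 1},
  ],
)

```text
time: 1.4
tool_pos: [0.4015, -0.0123, 0.2266]
tool_rot: [3.142, -0.0, 0.283]
contact_force: [0.8, -0.3, 0.4]
opening: 0.001
grip_force: 0.0
```

```bash
python3 - <<'E'
from h import *
for P in [(.403,.161,.20),(.403,.161,.101)]: print(delta(P,[np.pi,0,np.radians(16.2)]))
E
```

```text
(array([  4.99, -16.6 ,   2.66]), array([ 0., -0.,  0.]))
(array([  4.99, -16.6 ,  12.56]), array([ 0., -0.,  0.]))
```

Emit:
step_arm(
  increments=[
    {"delta_pos": [1.7,-5.5,0],"dr": [0,0,0],"fingers": 1},
    {"delta_pos": [3.4,-11,1],"dr": [0,0,0],"fingers": 1},
    {"delta_pos": [5,-16.6,2.7],"dr": [0,0,0],"fingers": 1},
    {"delta_pos": [5,-16.6,5],"dr": [0,0,0],"fingers": 1},
    {"delta_pos": [5,-16.6,6.6],"dr": [0,0,0],"fingers": 1},
  ],
)

```text
time: 2.02
tool_pos: [0.4023, 0.1601, 0.1595]
tool_rot: [3.142, 0.001, 0.286]
contact_force: [-0.4, -0.4, 0.4]
opening: 0.0004
grip_force: 0.0
```

```bash
python3 - <<'E'
from h import *
import cv2
p=viewer.camera_params("wrist"); im=viewer.read_camera("wrist")
cv2.imwrite("pics/w1.png",im[:,:,::-1])
print(robot.observe()["tool_pos"],p["K"].round(1).tolist(),p["T"].round(3).tolist()); np.savez("w1.npz",**p)
for n,P in [("edge",(.4316,.1695,.11)),("c1",(.4194,.2115,.11)),("c2",(.4438,.1274,.11)),("tcp",(.403,.161,.101))]: print(n,proj("wrist",P,p))
print(delta((.403,.161,.101),[np.pi,0,np.radians(16.2)]))
E
```

```text
[0.40146375 0.15945285 0.15795755] [[284.6, 0.0, 254.4], [0.0, 284.6, 193.4], [0.0, 0.0, 1.0]] [[0.282, -0.93, -0.238, 0.465], [-0.96, -0.273, -0.07, 0.178], [0.001, 0.248, -0.969, 0.317], [0.0, 0.0, 0.0, 1.0]]
edge [[252.2498009 169.51524  ]]
c1 [[192.7420042  169.35243047]]
c2 [[311.85466235 169.71585215]]
tcp [[252.52550572 204.91284361]]
(array([ 0.22, -0.1 ,  5.69]), array([-0. ,  0.3,  0.1]))
```

View pics/w1.png

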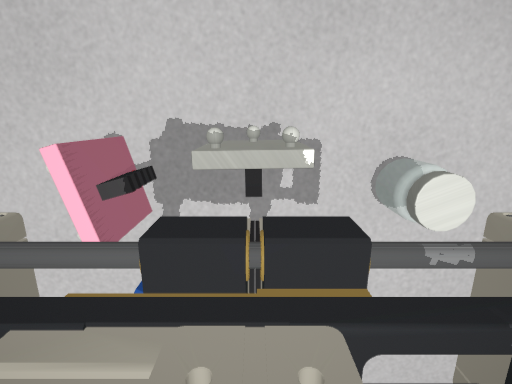

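The wrist view shows the silver rest's comb-side edge at row 168, columns 192–314. This is where it was predicted, with the comb facing the gripper, the pink one on the left and the jar on the right. Next I lower and push.

Emit:
step_arm(
  increments=[
    {"delta_pos": [0.1,0,3],"dr": [0,0,0],"fingers": 1},
    {"delta_pos": [0.1,0,5.7],"dr": [0,0,0],"fingers": 1},
    {"delta_pos": [0.5,0,5.8],"dr": [0,0,0],"fingers": 1},
    {"delta_pos": [1.0,0,5.8],"dr": [0,0,0],"fingers": 1},
    {"delta_pos": [1.5,0,5.8],"dr": [0,0,0],"fingers": 1},
  ],
)

```text
time: 2.7
tool_pos: [0.4188, 0.1636, 0.1038]
tool_rot: [3.141, -0.002, 0.283]
contact_force: [0.1, 0.3, -0.3]
opening: 0.0006
grip_force: 0.0
```

Emit:
step_arm(
  increments=[
    {"delta_pos": [0.4,0,0],"dr": [0,0,0],"fingers": 1},
    {"delta_pos": [0.8,0,0],"dr": [0,0,0],"fingers": 1},
    {"delta_pos": [1.2,0,0],"dr": [0,0,0],"fingers": 1},
    {"delta_pos": [1.6,0,0],"dr": [0,0,0],"fingers": 1},
    {"delta_pos": [1.9,0,0],"dr": [0,0,0],"fingers": 1},
  ],
)

```text
time: 3.32
tool_pos: [0.4361, 0.1687, 0.1027]
tool_rot: [3.141, -0.0, 0.283]
contact_force: [0.7, -0.2, 0.6]
opening: 0.0004
grip_force: 0.0
```

```bash
python3 - <<'E'
from h import *
import cv2
im=viewer.read_camera("scene")
cv2.imwrite("pics/s2.png",cv2.resize(im[130:300,230:420,::-1],None,fx=3,fy=3,interpolation=cv2.INTER_CUBIC))
print(robot.observe()["tool_pos"],robot.observe()["contact_force"])
E
```

```text
[0.43640072 0.16880717 0.10269535] [ 0.75407321 -1.1735951   0.24777492]
```

View pics/s2.png

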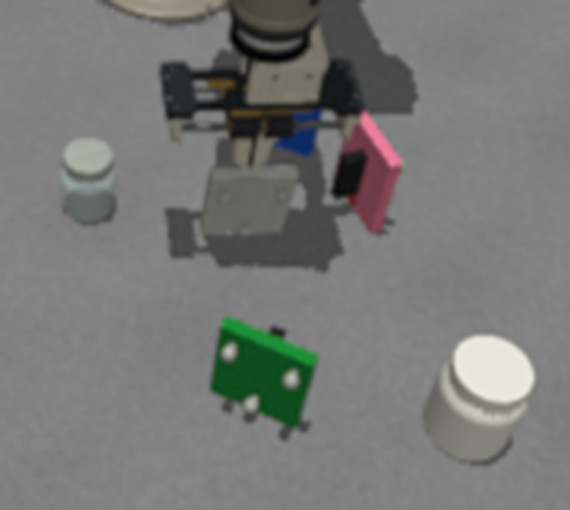

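The rest is still up, leaning slightly at (250,200). I'll keep pushing.

Emit:
step_arm(
  increments=[
    {"delta_pos": [0.4,0,0],"dr": [0,0,0],"fingers": 1},
    {"delta_pos": [0.8,0,0],"dr": [0,0,0],"fingers": 1},
    {"delta_pos": [1.1,0,0],"dr": [0,0,0],"fingers": 1},
    {"delta_pos": [1.3,0,0],"dr": [0,0,0],"fingers": 1},
    {"delta_pos": [1.5,0,0],"dr": [0,0,0],"fingers": 1},
  ],
)

```text
time: 4.0
tool_pos: [0.4503, 0.1729, 0.1026]
tool_rot: [3.142, 0.0, 0.283]
contact_force: [-0.7, -0.2, -1.1]
opening: 0.0003
grip_force: 0.0
```

Emit:
step_arm(
  increments=[
    {"delta_pos": [0,0,0],"dr": [0,0,0],"fingers": 1},
    {"delta_pos": [0,0,-1],"dr": [0,0,0],"fingers": 1},
    {"delta_pos": [0,0,-3],"dr": [0,0,0],"fingers": 0},
    {"delta_pos": [0,0,-6],"dr": [0,0,0],"fingers": -0.3},
    {"delta_pos": [0,0,-9],"dr": [0,0,0],"fingers": -0.3},
  ],
)

```text
time: 4.62
tool_pos: [0.4501, 0.1728, 0.1942]
tool_rot: [3.141, -0.0, 0.283]
contact_force: [0.3, -1.1, -0.2]
opening: 0.0258
grip_force: 0.0
```

```bash
python3 - <<'E'
from h import *
import cv2
p=viewer.camera_params("wrist"); im=viewer.read_camera("wrist"); np.savez("w2.npz",**p)
cv2.imwrite("pics/w2.png",cv2.resize(im[:,:,::-1],(800,600),interpolation=cv2.INTER_CUBIC))
print(robot.observe()["tool_pos"])
E
```

```text
[0.45204528 0.17331894 0.19816902]
```

View pics/w2.png

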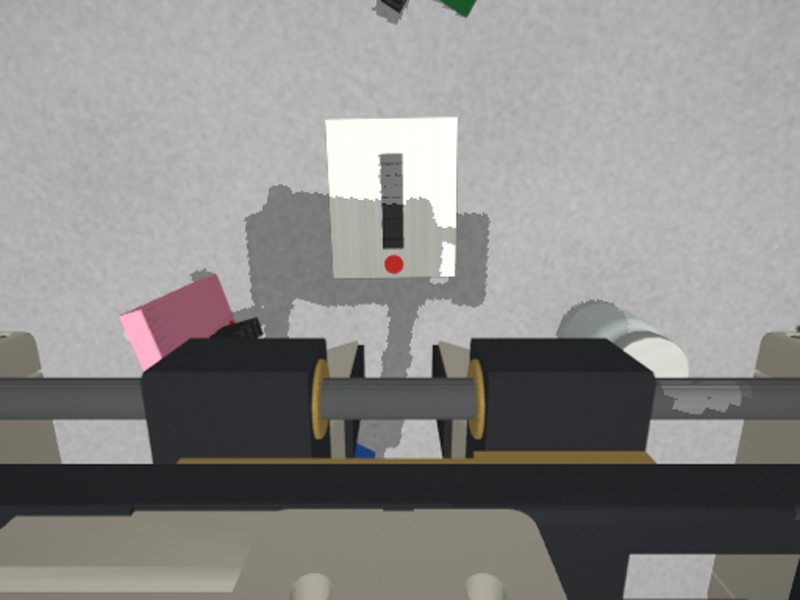

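Tipped: it lies on its feet. The plate's top-face corners are at (326,120), (457,117), (456,276) and (334,279), and the red dot at (394,264).

```bash
python3 - <<'E'
from h import *
p=dict(np.load("w2.npz"))
px=[(326,120),(457,117),(456,276),(334,279),(394,264)]
w=np.array([ray("w",(x+.5)*.64-.5,(y+.5)*.64-.5,.03,p) for x,y in px])*1000
print(w.round(1)); t,y,e=fitpose([(55,45),(55,-45),(-55,-45),(-55,45),(-45,0)],w); print(t,np.degrees(y),e)
print(delta((*t/1000,.14),[np.pi,0,y]))
E
```

```text
[[543.2 249.6  30. ]
 [569.8 165.1  30. ]
 [465.8 131.9  30. ]
 [438.5 217.5  30. ]
 [461.6 178.1  30. ]]
[504.37756424 191.11631154] 17.37898442163072 0.939260757712475
(array([ 5.48, -0.25,  5.86]), array([ 0. , -0.4, -1.1]))
```

Emit:
step_arm(
  increments=[
    {"delta_pos": [2.5,0,0],"dr": [0,0,-0.5],"fingers": 0},
    {"delta_pos": [5.5,-0.2,2],"dr": [0,0,-1.1],"fingers": 0},
    {"delta_pos": [5.5,-0.2,5],"dr": [0,0,-1.1],"fingers": 0},
    {"delta_pos": [5.5,-0.2,9],"dr": [0,0,-1.1],"fingers": 0},
    {"delta_pos": [5.5,-0.2,9],"dr": [0,0,-1.1],"fingers": 0},
  ],
)

```text
time: 5.3
tool_pos: [0.5005, 0.1897, 0.1008]
tool_rot: [-3.141, 0.006, 0.303]
contact_force: [0.7, 0.7, -0.1]
opening: 0.0455
grip_force: 0.0
```

```bash
python3 - <<'E'
from h import *
import cv2
viewer.read_camera("wrist")
p=viewer.camera_params("wrist"); im=viewer.read_camera("wrist"); np.savez("w3.npz",**p)
cv2.imwrite("pics/w3.png",cv2.resize(im[:,:,::-1],(800,600),interpolation=cv2.INTER_CUBIC))
s=robot.observe();print(s["tool_pos"],s["opening"])
print(delta((.5044,.1911,.033),[np.pi,0,np.radians(17.4)]))
E
```

```text
[0.50301247 0.19028873 0.10387152] 0.04582081189043149
(array([ 0.15, -0.04,  7.09]), array([ 0. , -0.1, -0.1]))
```

View pics/w3.png

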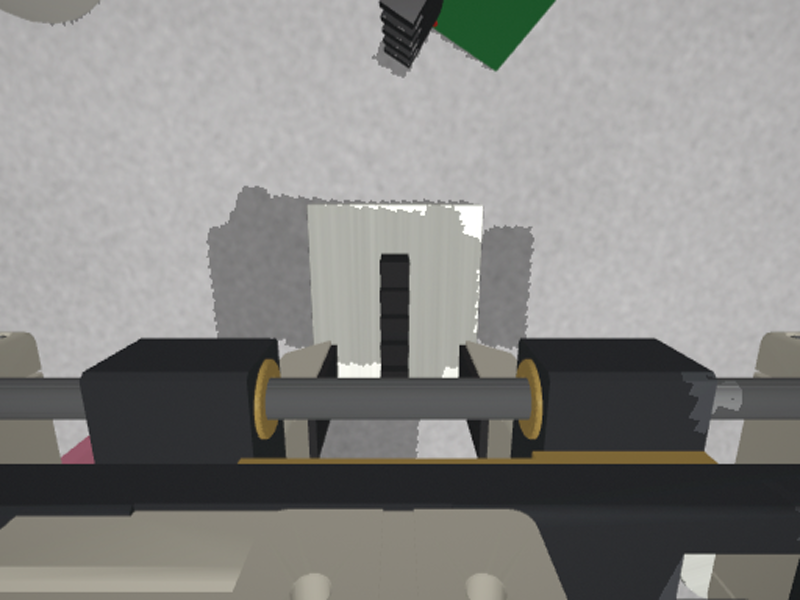

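The fingers straddle the comb, and the plate's far corners are at (309,205) and (483,205). Next is a quick check of the x estimate.

```bash
python3 - <<'E'
from h import *
p=dict(np.load("w3.npz"))
w=np.array([ray("w",(x+.5)*.64-.5,(y+.5)*.64-.5,.03,p) for x,y in [(309,205),(483,205)]])*1000
e=w[0]-w[1]; n=np.array([e[1],-e[0]])/np.hypot(e[0],e[1]); print(w.round(1),np.degrees(np.arctan2(n[1],n[0])),np.hypot(*e[:2]), w.mean(0)[:2]-55*n)
E
```

```text
[[543.8 249.3  30. ]
 [570.  165.2  30. ]] 17.308713800709345 88.02878220029108 [504.39395485 190.89090835]
```

Emit:
step_arm(
  increments=[
    {"delta_pos": [0.1,0,2.5],"dr": [0,0,0],"fingers": 0},
    {"delta_pos": [0.1,0,5],"dr": [0,0,0],"fingers": 0},
    {"delta_pos": [0.1,0,6.5],"dr": [0,0,0],"fingers": 0},
    {"delta_pos": [0.1,0,6.8],"dr": [0,0,0],"fingers": 0},
    {"delta_pos": [0.1,0,6.8],"dr": [0,0,0],"fingers": 0},
  ],
  newtons=30,
)

```text
time: 6.02
tool_pos: [0.5041, 0.1906, 0.0356]
tool_rot: [3.141, -0.001, 0.303]
contact_force: [0.1, 0.4, 0.8]
opening: 0.0458
grip_force: 0.0
```

Emit:
step_arm(
  increments=[
    {"delta_pos": [0,0,0],"dr": [0,0,0],"fingers": 1},
    {"delta_pos": [0,0,0],"dr": [0,0,0],"fingers": 1},
    {"delta_pos": [0,0,0],"dr": [0,0,0],"fingers": 1},
    {"delta_pos": [0,0,0],"dr": [0,0,0],"fingers": 1},
    {"delta_pos": [0,0,0],"dr": [0,0,0],"fingers": 1},
  ],
  newtons=30,
)

```text
time: 6.65
tool_pos: [0.5032, 0.1905, 0.0347]
tool_rot: [3.142, 0.0, 0.303]
contact_force: [-1.2, 1.1, 1.9]
opening: 0.0136
grip_force: 29.9
```

Emit:
step_arm(
  increments=[
    {"delta_pos": [0,0,-0.7],"dr": [0,0,0],"fingers": 1},
    {"delta_pos": [0,0,-2.5],"dr": [0,0,0],"fingers": 1},
    {"delta_pos": [0,0,-5.5],"dr": [0,0,0],"fingers": 1},
    {"delta_pos": [0,0,-9],"dr": [0,0,0],"fingers": 1},
    {"delta_pos": [0,0,-12],"dr": [0,0,0],"fingers": 1},
  ],
)

```text
time: 7.28
tool_pos: [0.5032, 0.1903, 0.1557]
tool_rot: [3.141, 0.0, 0.303]
contact_force: [0.0, 0.7, -5.3]
opening: 0.0138
grip_force: 29.9
```

```bash
python3 - <<'E'
from h import *
s=robot.observe();print(s["tool_pos"],s["opening"],s["grip_force"],s["contact_force"],s["torque"])
print(delta((.461,-.220,.155),[np.pi,0,np.radians(18.9)]))
E
```

```text
[0.50315925 0.19027827 0.15570829] 0.01383323105685444 29.930162796517834 [ 4.62083025e-03  6.69590972e-01 -5.27983166e+00] [ 0.02836682 -0.0412688  -0.00606436]
(array([-16.25,  37.91,   0.09]), array([ 0. ,  0. , -1.6]))
```

Emit:
step_arm(
  increments=[
    {"delta_pos": [-1,2.5,0],"dr": [0,0,0],"fingers": 1},
    {"delta_pos": [-3,7,0],"dr": [0,0,0],"fingers": 1},
    {"delta_pos": [-5,11.5,0],"dr": [0,0,0],"fingers": 1},
    {"delta_pos": [-7,16,0],"dr": [0,0,0],"fingers": 1},
    {"delta_pos": [-9,20.5,0],"dr": [0,0,0],"fingers": 1},
  ],
)

```text
time: 7.9
tool_pos: [0.4779, -0.0335, 0.1546]
tool_rot: [-3.142, 0.001, 0.303]
contact_force: [0.9, -0.4, -4.9]
opening: 0.0133
grip_force: 29.9
```

Emit:
step_arm(
  increments=[
    {"delta_pos": [-1.9,4.5,0],"dr": [0,0,-0.5],"fingers": 1},
    {"delta_pos": [-3.7,9,0],"dr": [0,0,-1],"fingers": 1},
    {"delta_pos": [-5.5,13,0],"dr": [0,0,-1.6],"fingers": 1},
    {"delta_pos": [-7,16.2,0],"dr": [0,0,-1.6],"fingers": 1},
    {"delta_pos": [-7.2,17.4,0],"dr": [0,0,-1.6],"fingers": 1},
  ],
)

```text
time: 8.52
tool_pos: [0.461, -0.2214, 0.1545]
tool_rot: [-3.141, 0.001, 0.328]
contact_force: [-0.4, 0.5, -5.1]
opening: 0.014
grip_force: 29.9
```

Emit:
step_arm(
  increments=[
    {"delta_pos": [0,0,1],"dr": [0,0,0],"fingers": 1},
    {"delta_pos": [0,0,2.5],"dr": [0,0,0],"fingers": 1},
    {"delta_pos": [0,0,4],"dr": [0,0,0],"fingers": 1},
    {"delta_pos": [0,0,4],"dr": [0,0,0],"fingers": 1},
    {"delta_pos": [0,0,4],"dr": [0,0,0],"fingers": 1},
  ],
)

```text
time: 9.15
tool_pos: [0.462, -0.2193, 0.1147]
tool_rot: [3.141, -0.0, 0.331]
contact_force: [0.2, 0.1, -5.1]
opening: 0.0137
grip_force: 29.9
```

```bash
python3 - <<'E'
from h import *
import cv2
p=viewer.camera_params("wrist"); im=viewer.read_camera("wrist"); np.savez("w4.npz",**p)
s=viewer.read_camera("scene")
a=cv2.resize(im[40:260,140:380,::-1],None,fx=1.9,fy=1.9,interpolation=cv2.INTER_CUBIC)
b=cv2.resize(s[120:270,140:250,::-1],(307,418),interpolation=cv2.INTER_CUBIC)
cv2.imwrite("pics/w4.png",np.hstack([a,b]))
s=robot.observe();print(s["tool_pos"],s["tool_rot"],s["opening"])
print(delta((.461,-.220,.0497),[np.pi,0,np.radians(18.9)]))
E
```

```text
[ 0.46212341 -0.2196823   0.11519613] [ 3.14062114e+00 -6.41282649e-04  3.30820730e-01] 0.013903785161933366
(array([-0.12, -0.01,  6.55]), array([ 0.1, -0. ,  0.1]))
```

View pics/w4.png

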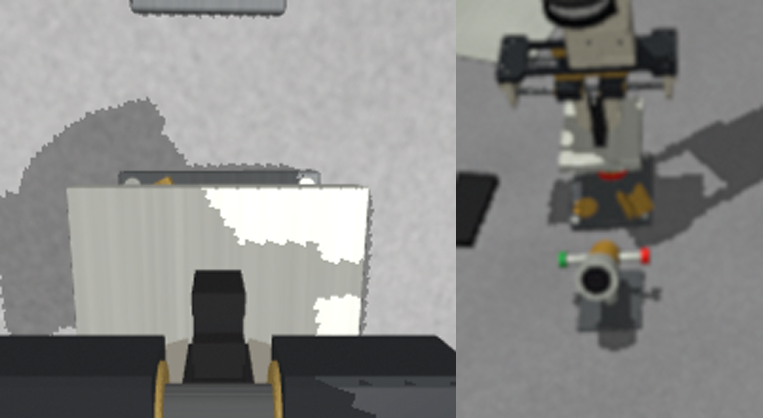

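Left: the rest's far edge runs (67,187)–(369,187), and the base's far edge behind it runs (119,172)–(320,172). I'll compare the two.

```bash
python3 - <<'E'
from h import *
p=dict(np.load("w4.npz"))
def f(px,z,L):
    w=np.array([ray("w",140+(x+.5)/1.9-.5,40+(y+.5)/1.9-.5,z,p) for x,y in px])*1000
    e=w[0]-w[1]; n=np.array([e[1],-e[0]])/np.hypot(e[0],e[1]); print(np.degrees(np.arctan2(n[1],n[0])),np.hypot(*e[:2]), w.mean(0)[:2]-L*n)
f([(67,187),(369,187)],.1152-.0347+.03,55)
f([(119,172),(320,172)],.012,58)
E
```

```text
18.9405047232356 88.89540682343704 [ 463.19791211 -219.82416464]
18.94161503522202 94.53246116985619 [ 461.83276702 -221.1329315 ]
```

Emit:
step_arm(
  increments=[
    {"delta_pos": [-0.1,0.05,1.5],"dr": [0,0,0],"fingers": 1},
    {"delta_pos": [-0.1,0.05,3],"dr": [0,0,0],"fingers": 1},
    {"delta_pos": [-0.1,0.05,4.5],"dr": [0,0,0],"fingers": 1},
    {"delta_pos": [-0.1,0.05,5.3],"dr": [0,0,0],"fingers": 1},
    {"delta_pos": [-0.1,0.05,5.6],"dr": [0,0,0],"fingers": 1},
  ],
)

```text
time: 9.88
tool_pos: [0.4607, -0.2202, 0.0579]
tool_rot: [-3.141, 0.001, 0.331]
contact_force: [0.9, -0.2, -4.2]
opening: 0.0137
grip_force: 29.9
```

Emit:
step_arm(
  increments=[
    {"delta_pos": [0,0,0.2],"dr": [0,0,0],"fingers": 1},
    {"delta_pos": [0,0,0.4],"dr": [0,0,0],"fingers": 1},
    {"delta_pos": [0,0,0.6],"dr": [0,0,0],"fingers": 1},
    {"delta_pos": [0,0,0.8],"dr": [0,0,0],"fingers": 1},
    {"delta_pos": [0,0,0.8],"dr": [0,0,0],"fingers": 1},
  ],
)

```text
time: 10.5
tool_pos: [0.461, -0.2205, 0.0507]
tool_rot: [3.141, 0.0, 0.331]
contact_force: [0.3, -0.2, -3.8]
opening: 0.0141
grip_force: 29.9
```

Emit:
step_arm(
  increments=[
    {"delta_pos": [0,0,0.1],"dr": [0,0,0],"fingers": 1},
    {"delta_pos": [0,0,0.15],"dr": [0,0,0],"fingers": 1},
    {"delta_pos": [0,0,0.15],"dr": [0,0,0],"fingers": 1},
    {"delta_pos": [0,0,0.2],"dr": [0,0,0],"fingers": 1},
    {"delta_pos": [0,0,0.2],"dr": [0,0,0],"fingers": 1},
  ],
)

```text
time: 11.12
tool_pos: [0.4613, -0.2205, 0.0499]
tool_rot: [3.14, -0.001, 0.331]
contact_force: [-2.9, 1.5, 9.1]
opening: 0.0136
grip_force: 30.0
```

In contact at home height (TCP 0.0499 against 0.0497 expected). I'll ease the grip and release.

Emit:
step_arm(
  increments=[
    {"delta_pos": [0,0,0],"dr": [0,0,0],"fingers": 1},
    {"delta_pos": [0,0,0],"dr": [0,0,0],"fingers": 1},
    {"delta_pos": [0,0,0],"dr": [0,0,0],"fingers": 1},
    {"delta_pos": [0,0,0],"dr": [0,0,0],"fingers": 0.6},
    {"delta_pos": [0,0,0],"dr": [0,0,0],"fingers": 0.4},
  ],
  newtons=3,
)

```text
time: 11.75
tool_pos: [0.4608, -0.2205, 0.0484]
tool_rot: [-3.142, 0.0, 0.331]
contact_force: [0.1, 0.4, -0.1]
opening: 0.0242
grip_force: 0.0
```

Emit:
step_arm(
  increments=[
    {"delta_pos": [0,0,0],"dr": [0,0,0],"fingers": 0.2},
    {"delta_pos": [0,0,0],"dr": [0,0,0],"fingers": 0.2},
    {"delta_pos": [0,0,-1],"dr": [0,0,0],"fingers": 0.2},
    {"delta_pos": [0,0,-4],"dr": [0,0,0],"fingers": 0.2},
    {"delta_pos": [0,0,-8],"dr": [0,0,0],"fingers": 0.2},
  ],
)

```text
time: 12.38
tool_pos: [0.4605, -0.2201, 0.1296]
tool_rot: [-3.14, 0.001, 0.331]
contact_force: [1.2, 0.0, -0.0]
opening: 0.0366
grip_force: 0.0
```

Emit:
step_arm(
  increments=[
    {"delta_pos": [-1,0,-4],"dr": [0,0,0],"fingers": 0.2},
    {"delta_pos": [-5,0,-8],"dr": [0,0,0],"fingers": 0.2},
    {"delta_pos": [-8,0,-8],"dr": [0,0,0],"fingers": 0.2},
    {"delta_pos": [-8,0,-8],"dr": [0,0,0],"fingers": 0.2},
    {"delta_pos": [-8,0,-8],"dr": [0,0,0],"fingers": 0.2},
  ],
)

```text
time: 13.0
tool_pos: [0.3856, -0.2463, 0.209]
tool_rot: [3.141, -0.001, 0.33]
contact_force: [-0.2, 0.7, -0.4]
opening: 0.0369
grip_force: 0.0
```

```bash
python3 - <<'E'
from h import *
import cv2
p=viewer.camera_params("wrist"); im=viewer.read_camera("wrist"); np.savez("w5.npz",**p)
s=viewer.read_camera("scene")
a=cv2.resize(im[20:260,140:380,::-1],None,fx=1.9,fy=1.9,interpolation=cv2.INTER_CUBIC)
b=cv2.resize(s[150:240,160:225,::-1],(329,456),interpolation=cv2.INTER_CUBIC)
cv2.imwrite("pics/w5.png",np.hstack([a,b]))
# expected corners at home
t=np.array([.462,-.2204]);y=np.radians(18.9);r=np.array([[np.cos(y),-np.sin(y)],[np.sin(y),np.cos(y)]])
for l in [(55,45),(55,-45),(-55,-45),(-55,45)]:
    q=proj("w",[*(r@(np.array(l)/1000)+t),.045],p)[0]; print(((q-[140,20])*1.9).round(0))
print(robot.observe()["tool_pos"])
E
```

```text
[133.  59.]
[299.  59.]
[292. 261.]
[140. 261.]
[ 0.38586994 -0.24610317  0.20857833]
```

View pics/w5.png

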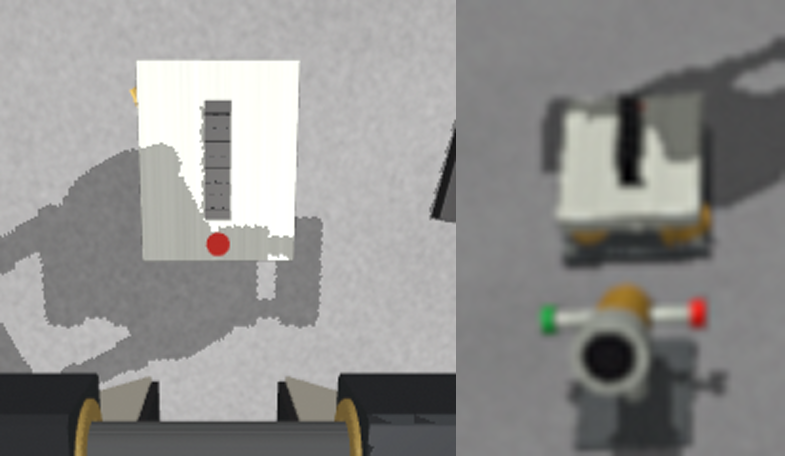

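The rest's corners in the wrist view are at (137,61), (300,60), (294,260) and (143,260). That is within about 1.5 mm of the predicted home pose. It is level, with the red dot at the cone end. The foot height rose 15.2 mm from bench to seat, against 15 mm expected, and the gripper is clear.

```bash
python3 -c "
from cell import robot
print(robot.hand_in())"
```

```text
the job is handed in; nothing more can be done
None
```

I tipped the rod rest onto its feet, let go, picked it up by its comb and set it gently on the base, with the red-dot foot in the red-ringed cone. It measured home to about 1.5 mm, and I handed the job in at about 13 s with the gripper clear and the jars and graphite block untouched.

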